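# Catch the lens case lid and let it down

## Robot

A 7-joint arm with a two-finger parallel gripper is mounted at the origin on the work surface. World frame = base frame: x ahead of the robot, y to its left, z up, the work surface at z = 0. Lengths are in m, angles in degrees, forces in N, time in s.
With the tool pointing down it reaches from about 0.425 to 1.025 m from the base axis. Payload 9.4 kg.
Tool frame: the origin (TCP) lies on the centre line of the jaws, within the pads' length; the fingertips stand 25 mm ahead of it and the grasp point (between the pads) lies 6 mm ahead of it (ctrl.nose_length is the z of the fingertips in the tool frame, in m); z points along the fingers, y is the direction in which the jaws open and shut (so a half turn about z gives the same grasp; the last joint's range is limited). The gripper opens to 93 mm and grips with 3 to 60 N. Pads are 15 mm wide; open, the fingers measure 128 mm over their backs; the gripper's body (75 mm by 188 mm) begins 65 mm behind the grasp point.
Start: joints at [-75.957, 34.337, -0.143, 91.639, 0.103, 54.024, -4.572], TCP at [0.229, 0.688, 0.244] pointing down, gripper open.
Joint ranges: [-147.43, 147.43], [-19.82, 112.94], [-74.19, 73.91], [6.32, 146.72], [-59.91, 239.91], [6.04, 106.73], [-150.56, 150.56]. Speed limits (degrees/s): [127.2, 127.2, 172.46, 172.46, 180, 180, 180].

## Interface

Orientations are given as a 3x3 rotation matrix whose columns are the frame's x, y, z axes.
In Python, from workcell import monitor, cams, ticket, ctrl gives the robot as it stands.
- The arm moves only by the shell command python3 -m jog 'ROWS' [FORCE]. ROWS is JSON, a list of rows, each an object of numbers: "rx", "ry", "rz": the turn, a rotation vector about the tool's x, y, z in rad; "tx", "ty", "tz": the shift along the tool's x, y, z in cm; "claw": the finger opening in cm, from 0 to 9.3. A call has 1 to 12 rows; each row is the pose to reach, as a shift and turn from the pose measured when the call began, along the tool's axes at that moment; what a row does not reach only later rows make up. A row lasts 1/10 s, in which the tool goes at most 50 mm and 8.59 degrees, less where a joint would pass 70% of its speed; a pose out of reach is approached as far as the arm can. A call with a gripper value outside its range is refused whole. The fingers move at their own pace and stop on an object; FORCE is the grip in N (left out, the last holds). Time passes only in rows, so rows that repeat a pose let the fingers close. It gives the time, the measured TCP pose, the force and the opening at its end, in the units of the state.
- monitor.get_obs(): the state, without advancing time (a new reading comes with each control period).
- cams.capture(name): name is "scene" or "top"; returns a dict with "img" (480x640x3 uint8, blue, green, red), "fx", "fy", "cx", "cy" (pixels), "extrinsics" (4x4, takes a point from world to camera coordinates). Camera axes: x right, y up, looking along -z (the intrinsics and any distortion apply to the point x, -y, -z); pixel columns grow to the right and rows downward; lengths in m; the calibration is good to about 2 mm. A picture is of the moment at which its call begins. There is no depth.
- ticket.close_job(): hands the job in, once; it reports no verdict.
The state is a dict: "t": time; "joints": joint angles; "joint_velocities": joint speeds; "effort": joint torques, N m; "position": TCP position; "ee_rot": TCP orientation; "ft_force": force on the tool from outside, world axes, zero at the start; "wrist_torque": the same for the moment, N m; "finger_gap": finger opening in m.
Only numpy, scipy, OpenCV 4.12 (cv2) and the standard library are available. Lean on these libraries where they do the work, as an engineer would, in place of code of your own. Each camera call takes 0.05 s, during which the arm holds its last target.

## Task

The lid of the black lens case stands open, leaning back. Push it forward past upright with a fingertip, catch it on the back of a finger as it falls, while it is still well open, and lower it gently until it is fully shut, without letting it slam. Do not squeeze or force the lid, leave the lenses, bottles, vials and slide box where they are, and finish clear of everything.

Things in the scene. Friction and masses are not known exactly. Their poses are not given: they have to be found in the camera images.
- case: Black lens case fixed to the bench, open-topped box 140 mm deep (its x) by 200 mm wide (its y), rim 70 mm above the bench, walls 6 mm. Origin: centre of its underside, at bench height. Its x axis points from the front wall to the hinge side (the front, where the lid's lip ends up, is -x); y along the hinge; z up. Two lens barrels stand loose in foam wells inside, below the rim.
- lid (a joint): Opening angle of the lid, rad. 0 = shut (level on the rim), 1.57 = upright, 1.85 = leaning back on its stop. Damped hinge, no catch: above about 1.53 the lid sinks back onto its stop, below that it falls shut, slowly at first (speed about 0.9 to 1.3 rad/s times cos(angle); 2 to 3 s from 1.45 to 0.3) and slams at 0.9 to 1.3 rad/s. Let go, it reaches that speed within 50 ms.
- hinge (a point): Middle of the hinge line, on the case's rear rim (70 mm above the bench, 70 mm along +x of the case from its origin). The hinge runs along the case's y. The lid's underside passes through it.
- lid_lip (a point): Middle of the front edge of the lid's orange lip, half-way through its thickness, 165 mm from the hinge line; it moves with the lid. The lid is a grey plate 6 mm thick, 200 mm wide, 0.22 kg (0.19 to 0.26); the outermost 25 mm is the orange lip, 100 mm wide, 6 mm thick, which when shut stands out 25 mm beyond the case's front wall, its underside 70 mm above the bench with free space beneath.
- objective_a: Loose steel lens barrel, blue band, 29 mm across, 46 mm tall, standing in a foam well in the case. Origin: centre of its underside. Leave alone.
- objective_b: Loose steel lens barrel, green band, same size, in another well of the case. Origin: centre of its underside. Leave alone.
- dropper_bottle: White dropper bottle, blue tip, 42 mm across, 105 mm tall, on the bench well in front of the case. Origin: centre of its underside. Leave alone.
- oil_bottle: Amber bottle, black cap, 40 mm across, 75 mm tall, on the bench behind the case. Origin: centre of its underside. Leave alone.
- vial_a: White specimen vial with white cap, 31 mm across, 68 mm tall, beside the case on its +y side. Origin: centre of its underside. Leave alone.
- vial_b: White specimen vial with green cap, same size, beside the case on its -y side. Origin: centre of its underside. Leave alone.
- slide_mailer: Blue flat slide box 85 x 34 x 16 mm lying on the bench. Origin: centre of its underside. Leave alone.

How it is judged (in metres and radians):
On the way, in this order (a step that is already met when the one before it is completed fails the run):
1. the lid is tipped forward past upright (value of joint lid below 1.5 rad).
2. the falling lid is caught on a finger while well open (0.25 to 0.9 rad): the finger carries it and it sinks slower than 0.5 rad/s, less than in its free fall (value of joint lid between 0.25 and 0.9 rad and velocity of joint lid above -0.5 rad/s and contact force between the fingers and lid above 0.2 N), for 0.1 s.
At the end, for the whole second after the job is handed in: The lid is fully shut (joint under 0.02 rad), at rest and free of the fingers (value of joint lid below 0.02 rad and velocity of joint lid between -0.05 and 0.05 rad/s and contact force between the fingers and lid below 0.1 N); the robot touches nothing.
It fails at once if the lid is let drop: falling faster than 0.65 rad/s near the rim (lip 8 to 33 mm above its shut place; the last 8 mm are free) (value of joint lid between 0.05 and 0.2 rad and velocity of joint lid below -0.65 rad/s).
It fails at once if the lid or the case is forced or squeezed: over 40 N from the fingers (contact force between the fingers and case above 40 N).
It fails at once if a lens barrel is moved or lifted over 15 mm (distance of any of objective_a, objective_b from where it was at the start of the episode above 0.015 m).
It fails at once if a bottle, a vial or the slide box is moved, lifted or carried over 20 mm (distance of any of dropper_bottle, oil_bottle, vial_a, vial_b, slide_mailer from where it was at the start of the episode above 0.02 m).
It also fails if it takes over 67 s, if anything falls off the work surface, if the arm or the gripper's body presses on something with over 40 N, if the wrist force passes 120 N, or if a joint passes its speed limit or range.

## Working session

There is one attempt and no reset: what is moved stays moved. The work goes in short steps, Python scripts to look and compute and a shell command to move; the robot and the scene stay as the last step left them, time stands still between calls to the robot, and variables do not carry over. Pictures are saved under pics/ and viewed, and the job is handed in when it is done.

```bash
ls; mkdir -p pics
python3 - <<'E'
from workcell import monitor,cams,ctrl
import cv2,numpy as np
o=monitor.get_obs();print(o['t'],o['position'],o['ee_rot'],o['finger_gap'],ctrl.nose_length)
for n in('scene','top'):
    c=cams.capture(n);cv2.imwrite(f'pics/{n}0.png',c['img']);print(n,c['fx'],c['fy'],c['cx'],c['cy'],np.round(c['extrinsics'],4).tolist(),[k for k in c])
E
```

```text
pics
0.0 [0.22914814 0.68735225 0.24272694] [[-9.48696408e-01  3.16188215e-01 -3.72652492e-04]
 [ 3.16188405e-01  9.48695155e-01 -1.54738249e-03]
 [-1.35730494e-04 -1.58582461e-03 -9.99998733e-01]] 0.09305762154687665 0.025
scene 468.51970903250526 468.51970903250526 317.4206675525742 239.20250490629087 [[-0.8059, 0.5919, 0.0122, 0.4564], [-0.4584, -0.6371, 0.6196, 0.1873], [0.3746, 0.4938, 0.7848, -1.2571], [0.0, 0.0, 0.0, 1.0]] ['img', 'fx', 'fy', 'cx', 'cy', 'extrinsics']
top 502.3925182698498 502.3925182698498 324.96861399868163 240.99838087590615 [[0.0092, -0.9999, -0.014, -0.0483], [0.9958, 0.0079, 0.0908, -0.5506], [-0.0907, -0.0148, 0.9958, -1.1072], [0.0, 0.0, 0.0, 1.0]] ['img', 'fx', 'fy', 'cx', 'cy', 'extrinsics']
```

View pics/scene0.png

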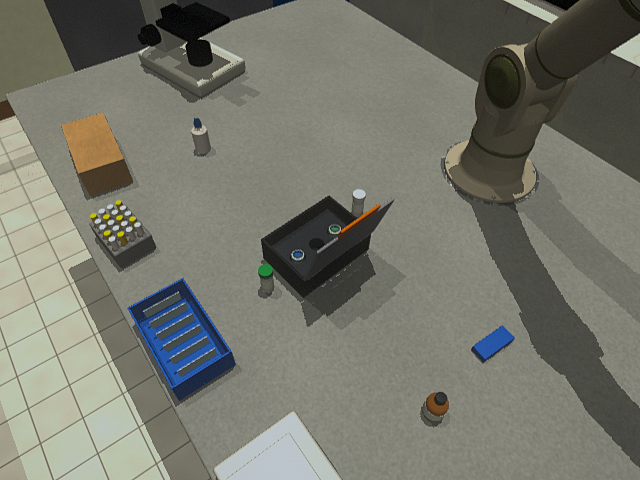

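View pics/top0.png

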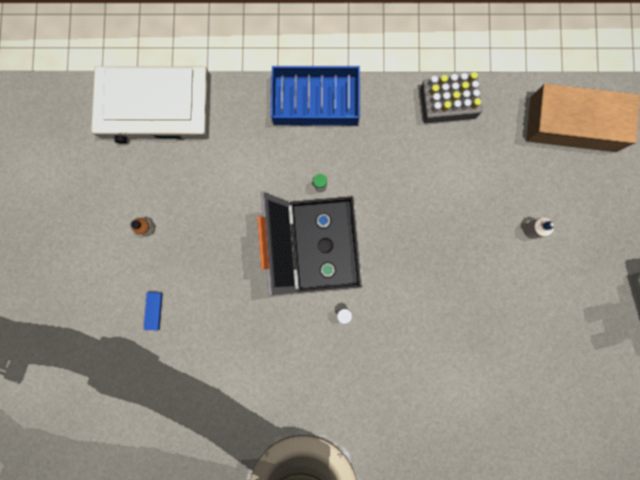

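The top view has the case at about (325,245), with its hinge on the left (world +y) and its front on the right. The open lid's orange lip is at (264,242). White vial_a is at (344,316), green vial_b at (320,181), the dropper bottle at (543,227), the oil bottle at (140,226) and the slide box at (152,311). I'll zoom in to get the rim corners.

```bash
cat > h.py <<'E'
import numpy as np,cv2
from workcell import monitor,cams
def ray(c,uv):
    E=np.array(c['extrinsics']);R=E[:3,:3];t=E[:3,3]
    d=np.array([(uv[0]-c['cx'])/c['fx'],-(uv[1]-c['cy'])/c['fy'],-1.]);return -R.T@t,R.T@d
def onz(c,uv,z):
    o,d=ray(c,uv);return o+d*(z-o[2])/d[2]
def proj(c,p):
    E=np.array(c['extrinsics']);q=E[:3,:3]@np.array(p)+E[:3,3]
    return np.array([c['cx']+c['fx']*q[0]/-q[2],c['cy']-c['fy']*q[1]/-q[2]])
E
python3 - <<'E'
from h import *
c=cams.capture('top');i=c['img'];crop=i[165:335,230:390]
cv2.imwrite('pics/topz.png',cv2.resize(crop,None,fx=3.5,fy=3.5,interpolation=cv2.INTER_CUBIC))
s=cams.capture('scene');cv2.imwrite('pics/scz.png',cv2.resize(s['img'][180:310,240:410],None,fx=4.5,fy=4.5,interpolation=cv2.INTER_CUBIC))
for n,k in(('top',c),('scene',s)):
    h=cv2.cvtColor(k['img'],cv2.COLOR_BGR2HSV);m=cv2.inRange(h,(5,170,120),(15,255,255))
    n_,l,st,ce=cv2.connectedComponentsWithStats(m);
    for j in range(1,n_):
        if st[j,4]>60:
            pts=np.argwhere(l==j)[:,::-1].astype(np.float32);print(n,st[j],ce[j],cv2.boxPoints(cv2.minAreaRect(pts)).tolist())
E
```

```text
top [259 217   9  51 297] [262.93602694 242.44444444] [[258.08233642578125, 217.070556640625], [263.89410400390625, 216.62350463867188], [267.76470947265625, 266.941162109375], [261.95294189453125, 267.3882141113281]]
top [135 219  13  14  83] [142.20481928 226.73493976] [[134.58905029296875, 230.9041290283203], [140.3082275390625, 218.3219451904297], [149.04794311523438, 222.29454040527344], [143.32876586914062, 234.87672424316406]]
scene [340 204  40  29 124] [359.72580645 218.12096774] [[339.48321533203125, 230.26174926757812], [378.34228515625, 203.06039428710938], [380.08056640625, 205.54360961914062], [341.22149658203125, 232.74496459960938]]
```

View pics/topz.png

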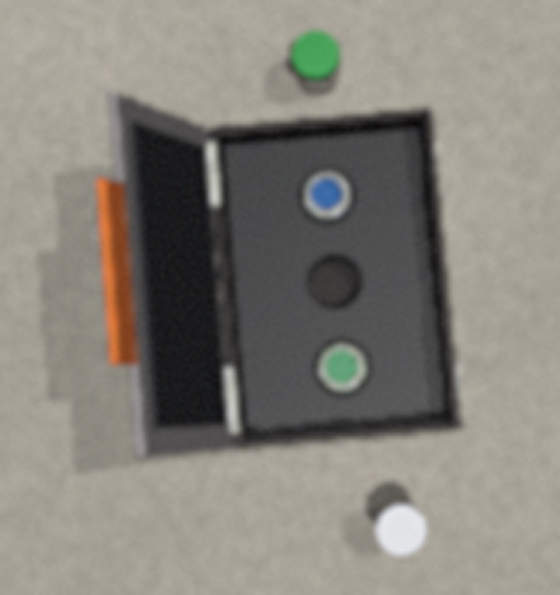

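View pics/scz.png

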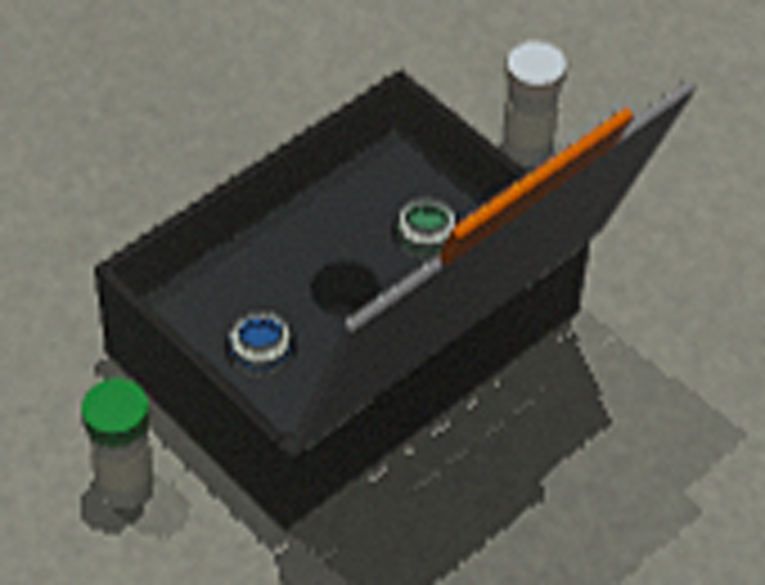

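In the zooms, the front rim corners are at top pixels (352.3,196.4) and (361.1,286.7), and at scene pixels (262,239.5) and (329.5,196). The lip and both lens barrels are clearly visible.

Run:
```python
from h import *
c=cams.capture('top');s=cams.capture('scene')
A=onz(c,(352.3,196.4),.07);B=onz(c,(361.1,286.7),.07);print('top',A,B,np.linalg.norm(A-B))
A2=onz(s,(262.2,239.6),.07);B2=onz(s,(329.6,196),.07);C2=onz(s,(305.6,280),.07);print('sc',A2,B2,C2,np.linalg.norm(A2-B2))
A=(A+A2)/2;B=(B+B2)/2
cy=(B-A);cy[2]=0;cy/=np.linalg.norm(cy);cx=np.array([cy[1],-cy[0],0]);F=(A+B)/2
H=F+cx*.14;print('cy',cy,'cx',cx,'front',F,'hinge',H)
for th in(1.85,1.57,.5,0.):
    n=np.array([0,0,1])
    L=H+ .165*(-cx*np.cos(th)+n*np.sin(th))+.003*(cx*np.sin(th)+n*np.cos(th))
    print(th,L,proj(c,L),proj(s,L))
    for e in(-.05,.05):print('   ',proj(c,L+e*cy),proj(s,L+e*cy))
for nm,uv,z in(('va',(344,316),.068),('vb',(320,181),.068),('drop',(545,227),.09),('oil',(138,226),.075),('slide',(152,311),.016)):print(nm,onz(c,uv,z))
```

```text
top [ 0.64488771 -0.10296125  0.07      ] [ 0.44914353 -0.12263107  0.07      ] 0.19672998710203166
sc [ 0.64251988 -0.09893261  0.07      ] [ 0.44613218 -0.11714699  0.07      ] [0.62682393 0.04051006 0.07      ] 0.1972305545147042
cy [-0.99536559 -0.09616314  0.        ] cx [-0.09616314  0.99536559  0.        ] front [ 0.54567082 -0.11041798  0.07      ] hinge [0.53220798 0.0289332  0.07      ]
1.85 [0.5275579  0.07706532 0.22778364] [258.07998357 243.12719465] [361.71396317 218.35784561]
    [256.06758953 216.43738989] [341.5989732  232.58078548]
    [260.11232901 270.081609  ] [380.85011942 204.82702107]
1.57 [0.53193213 0.03178851 0.23500234] [282.17477689 240.6072331 ] [344.42183183 201.62031638]
    [280.02695921 213.71500204] [324.23442046 215.16700992]
    [284.34406175 267.76824877] [363.64371308 188.72153853]
0.5 [ 0.54599421 -0.11376524  0.15173796] [359.14420693 237.98752542] [294.19181319 190.20991216]
    [356.82123156 213.29466549] [275.66450498 201.66381456]
    [361.48849425 262.90692801] [311.94867526 179.23231288]
0.0 [ 0.5480749  -0.13530212  0.073     ] [367.18887909 240.64119304] [288.9669047 209.4190008]
    [364.99927412 217.71555358] [271.61001704 220.47210789]
    [369.39711331 263.76188483] [305.64979536 198.79510435]
va [ 0.38647126 -0.08641307  0.068     ]
vb [ 0.67893665 -0.03218299  0.068     ]
drop [ 0.57843483 -0.5097255   0.09      ]
oil [0.57588129 0.36164066 0.075     ]
slide [0.39035462 0.34473461 0.016     ]
```

```bash
cat >> h.py <<'E'
from scipy.spatial.transform import Rotation as Ro
H=np.array([0.5322,0.0289,0.07]);cx=np.array([-.0962,.9954,0]);cx/=np.linalg.norm(cx);cy=np.array([-cx[1],cx[0],0]);Z=np.array([0,0,1.])
# tip pose in case frame: f forward of hinge, z world, l lateral along cy; a = inclination below horizontal deg
def pose(f,z,a,l=0.):
    a=np.radians(a);zt=cx*np.cos(a)-Z*np.sin(a);yt=-cy;R=np.c_[np.cross(yt,zt),yt,zt]
    tip=H-f*cx+l*cy;tip=np.array([tip[0],tip[1],z]);return R,tip-.025*zt
def rows(ps,o=None):
    o=o or monitor.get_obs();R0=np.array(o['ee_rot']);p0=np.array(o['position'])
    for q in ps:
        R,p=pose(*q);t=R0.T@(p-p0)*100;r=Ro.from_matrix(R0.T@R).as_rotvec()
        print(q,'tx %.1f ty %.1f tz %.1f | rx %.3f ry %.3f rz %.3f'%(*t,*r), 'world',np.round(p,3))
def st():
    o=monitor.get_obs();R=np.array(o['ee_rot']);tip=np.array(o['position'])+.025*R[:,2];d=tip-H
    a=np.degrees(np.arcsin(-R[2,2]));print('t %.2f f %.4f z %.4f l %.4f incl %.1f'%(o['t'],-d@cx,tip[2],d@cy,a),'y.cy %.3f'%(-R[:,1]@cy),'gap %.3f'%o['finger_gap'],'F',np.round(o['ft_force'],1),'J',np.round(o['joints'],0))
E
python3 - <<'E'
from h import *
st();rows([(-.2,.36,89),(.3,.36,89),(.3,.3,45),(.25,.2,30)])
E
```

```text
t 0.30 f -0.6848 z 0.2183 l 0.2382 incl 90.0 y.cy 0.406 gap 0.093 F [-0.3 -0.  -0.1] J [-76.  34.  -0.  92.   0.  54.  -5.]
(-0.2, 0.36, 89) tx -41.5 ty -34.7 tz -14.1 | rx -0.010 ry 0.016 rz 1.153 world [0.513 0.228 0.385]
(0.3, 0.36, 89) tx -61.8 ty -80.4 tz -14.1 | rx -0.010 ry 0.016 rz 1.153 world [ 0.561 -0.27   0.385]
(0.3, 0.3, 45) tx -62.5 ty -81.9 tz -7.4 | rx -0.452 ry 0.695 rz 1.090 world [ 0.563 -0.287  0.318]
(0.25, 0.2, 30) tx -60.6 ty -77.7 tz 3.1 | rx -0.601 ry 0.925 rz 1.041 world [ 0.558 -0.241  0.213]
```

```bash
python3 -m jog '[{"tz":-12,"claw":0},{"tz":-14,"claw":0},{"tz":-14,"claw":0},{"tx":-41,"ty":-35,"tz":-14,"rz":1.15,"claw":0},{"tx":-41,"ty":-35,"tz":-14,"rz":1.15,"claw":0},{"tx":-41,"ty":-35,"tz":-14,"rz":1.15,"claw":0},{"tx":-41,"ty":-35,"tz":-14,"rz":1.15,"claw":0},{"tx":-41,"ty":-35,"tz":-14,"rz":1.15,"claw":0},{"tx":-41,"ty":-35,"tz":-14,"rz":1.15,"claw":0},{"tx":-41,"ty":-35,"tz":-14,"rz":1.15,"claw":0},{"tx":-41,"ty":-35,"tz":-14,"rz":1.15,"claw":0},{"tx":-41,"ty":-35,"tz":-14,"rz":1.15,"claw":0}]' 10; python3 -c "
from h import *
st();rows([(-.2,.36,89),(.3,.36,89)])"
```

```text
t 0.30 f -0.6848 z 0.2183 l 0.2382 incl 90.0 y.cy 0.406 gap 0.093 F [-0.3 -0.  -0.1] J [-76.  34.  -0.  92.   0.  54.  -5.]
(-0.2, 0.36, 89) tx -41.5 ty -34.7 tz -14.1 | rx -0.010 ry 0.016 rz 1.153 world [0.513 0.228 0.385]
(0.3, 0.36, 89) tx -61.8 ty -80.4 tz -14.1 | rx -0.010 ry 0.016 rz 1.153 world [ 0.561 -0.27   0.385]invalid input
```

```bash
python3 -m jog '[{"rx":0,"ry":0,"rz":0,"tx":0,"ty":0,"tz":-5,"claw":0},{"rx":0,"ry":0,"rz":0,"tx":0,"ty":0,"tz":-10,"claw":0}]' 10; python3 -c "
from h import *
st();rows([(-.2,.36,89),(.3,.36,89)])"
```

```text
t: 0.5
position: [0.229, 0.6869, 0.3429]
ee_rot: [[-0.949, 0.316, -0.001], [0.316, 0.949, -0.004], [-0.0, -0.004, -1.0]]
ft_force: [-0.0, 0.8, -0.2]
finger_gap: 0.0812
t 0.50 f -0.6840 z 0.3179 l 0.2385 incl 89.7 y.cy 0.406 gap 0.081 F [-0.   0.8 -0.2] J [-76.  30.   0.  85.  -0.  65.  -4.]
(-0.2, 0.36, 89) tx -41.5 ty -34.6 tz -4.0 | rx -0.014 ry 0.018 rz 1.153 world [0.513 0.228 0.385]
(0.3, 0.36, 89) tx -61.8 ty -80.3 tz -3.8 | rx -0.014 ry 0.018 rz 1.153 world [ 0.561 -0.27   0.385]
```

All keys are needed in each row.

```bash
python3 -m jog '[{"rx":0,"ry":0,"rz":1.15,"tx":-41,"ty":-35,"tz":-4,"claw":0},{"rx":0,"ry":0,"rz":1.15,"tx":-41,"ty":-35,"tz":-4,"claw":0},{"rx":0,"ry":0,"rz":1.15,"tx":-41,"ty":-35,"tz":-4,"claw":0},{"rx":0,"ry":0,"rz":1.15,"tx":-41,"ty":-35,"tz":-4,"claw":0},{"rx":0,"ry":0,"rz":1.15,"tx":-41,"ty":-35,"tz":-4,"claw":0},{"rx":0,"ry":0,"rz":1.15,"tx":-41,"ty":-35,"tz":-4,"claw":0},{"rx":0,"ry":0,"rz":1.15,"tx":-41,"ty":-35,"tz":-4,"claw":0},{"rx":0,"ry":0,"rz":1.15,"tx":-41,"ty":-35,"tz":-4,"claw":0},{"rx":0,"ry":0,"rz":1.15,"tx":-41,"ty":-35,"tz":-4,"claw":0},{"rx":0,"ry":0,"rz":1.15,"tx":-41,"ty":-35,"tz":-4,"claw":0},{"rx":0,"ry":0,"rz":1.15,"tx":-41,"ty":-35,"tz":-4,"claw":0},{"rx":0,"ry":0,"rz":1.15,"tx":-41,"ty":-35,"tz":-4,"claw":0}]'; python3 -c "
from h import *
st();rows([(-.2,.36,89),(.3,.36,89),(.3,.33,60)])"
```

```text
t: 1.7
position: [0.5102, 0.2195, 0.3856]
ee_rot: [[-0.09, 0.996, 0.001], [0.996, 0.09, -0.005], [-0.005, 0.001, -1.0]]
ft_force: [0.3, -0.8, 0.4]
finger_gap: 0.0004
t 1.70 f -0.1917 z 0.3606 l 0.0036 incl 89.7 y.cy 1.000 gap 0.000 F [ 0.3 -0.8  0.4] J [-48.  15.  24. 105.  -7.  62. -16.]
(-0.2, 0.36, 89) tx 0.8 ty 0.4 tz 0.1 | rx 0.001 ry 0.023 rz -0.006 world [0.513 0.228 0.385]
(0.3, 0.36, 89) tx -49.2 ty 0.6 tz 0.3 | rx 0.001 ry 0.023 rz -0.006 world [ 0.561 -0.27   0.385]
(0.3, 0.33, 60) tx -50.4 ty 0.7 tz 3.7 | rx 0.002 ry 0.529 rz -0.005 world [ 0.562 -0.282  0.352]
```

```bash
python3 -m jog '[{"rx":0,"ry":0,"rz":0,"tx":-5,"ty":0,"tz":0,"claw":0},{"rx":0,"ry":0,"rz":0,"tx":-10,"ty":0,"tz":0,"claw":0},{"rx":0,"ry":0.1,"rz":0,"tx":-15,"ty":0,"tz":0,"claw":0},{"rx":0,"ry":0.2,"rz":0,"tx":-20,"ty":0,"tz":0,"claw":0},{"rx":0,"ry":0.3,"rz":0,"tx":-25,"ty":0,"tz":0,"claw":0},{"rx":0,"ry":0.4,"rz":0,"tx":-30,"ty":0,"tz":0,"claw":0},{"rx":0,"ry":0.53,"rz":0,"tx":-35,"ty":0.5,"tz":0,"claw":0},{"rx":0,"ry":0.53,"rz":0,"tx":-40,"ty":0.5,"tz":2,"claw":0},{"rx":0,"ry":0.53,"rz":0,"tx":-45,"ty":0.5,"tz":4,"claw":0},{"rx":0,"ry":0.53,"rz":0,"tx":-50,"ty":0.5,"tz":4,"claw":0},{"rx":0,"ry":0.53,"rz":0,"tx":-50,"ty":0.5,"tz":4,"claw":0}]'; python3 -c "
from h import *
st();rows([(.3,.33,60),(.25,.2,30),(.15,.15,30),(.145,.06,25)])"
```

```text
t: 2.8
position: [0.5597, -0.2831, 0.3464]
ee_rot: [[-0.073, 0.996, -0.045], [0.863, 0.085, 0.497], [0.499, -0.002, -0.866]]
ft_force: [-0.3, -0.4, 0.4]
finger_gap: 0.0001
t 2.80 f 0.3007 z 0.3247 l 0.0026 incl 60.0 y.cy 1.000 gap 0.000 F [-0.3 -0.4  0.4] J [ 16.  34.  29.  90. -35.  87.  59.]
(0.3, 0.33, 60) tx 0.3 ty 0.3 tz -0.4 | rx 0.004 ry 0.001 rz -0.010 world [ 0.562 -0.282  0.352]
(0.25, 0.2, 30) tx -3.1 ty 0.3 tz 13.7 | rx 0.006 ry 0.524 rz -0.009 world [ 0.558 -0.241  0.213]
(0.15, 0.15, 30) tx 3.1 ty 0.2 tz 23.0 | rx 0.006 ry 0.524 rz -0.009 world [ 0.549 -0.142  0.162]
(0.145, 0.06, 25) tx -1.2 ty 0.2 tz 31.2 | rx 0.007 ry 0.612 rz -0.009 world [ 0.548 -0.138  0.071]
```

```bash
python3 -m jog '[{"rx":0,"ry":0.1,"rz":0,"tx":-1,"ty":0.2,"tz":3,"claw":0},{"rx":0,"ry":0.2,"rz":0,"tx":-2,"ty":0.2,"tz":6,"claw":0},{"rx":0,"ry":0.3,"rz":0,"tx":-3,"ty":0.2,"tz":9,"claw":0},{"rx":0,"ry":0.4,"rz":0,"tx":-3,"ty":0.2,"tz":12,"claw":0},{"rx":0,"ry":0.524,"rz":0,"tx":-3,"ty":0.2,"tz":14,"claw":0},{"rx":0,"ry":0.524,"rz":0,"tx":-3,"ty":0.2,"tz":14,"claw":0},{"rx":0,"ry":0.524,"rz":0,"tx":-3,"ty":0.2,"tz":14,"claw":0}]'; python3 -c "
from h import *
st();rows([(.25,.2,30),(.165,.15,30),(.16,.06,25)])
c=cams.capture('scene');cv2.imwrite('pics/s1.png',c['img'])
"
```

```text
t: 3.5
position: [0.5578, -0.2392, 0.2099]
ee_rot: [[-0.04, 0.996, -0.076], [0.5, 0.086, 0.862], [0.865, -0.003, -0.502]]
ft_force: [-0.4, -0.4, 0.9]
finger_gap: 0.0005
t 3.50 f 0.2477 z 0.1973 l 0.0001 incl 30.1 y.cy 1.000 gap 0.000 F [-0.4 -0.4  0.9] J [ 27.  51.  18.  92. -47.  97.  71.]
(0.25, 0.2, 30) tx 0.1 ty 0.0 tz -0.3 | rx 0.007 ry 0.002 rz -0.008 world [ 0.558 -0.241  0.213]
(0.165, 0.15, 30) tx 0.1 ty -0.0 tz 9.5 | rx 0.007 ry 0.002 rz -0.008 world [ 0.55  -0.157  0.162]
(0.16, 0.06, 25) tx -7.7 ty -0.0 tz 14.5 | rx 0.008 ry 0.090 rz -0.008 world [ 0.55  -0.153  0.071]
```

View pics/s1.png

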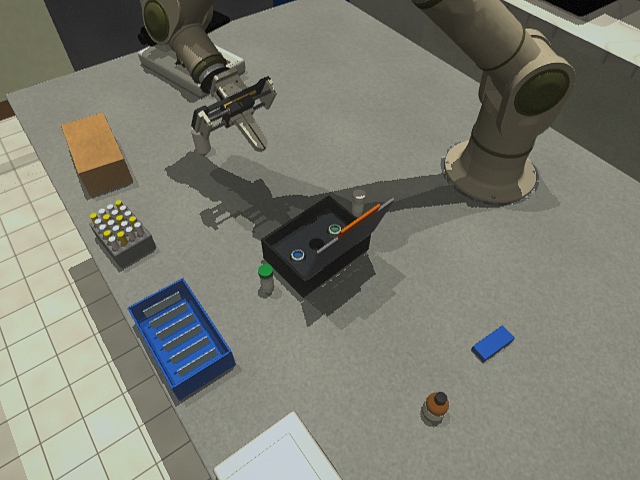

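The scene view shows the gripper tilted in front of the case, at about (245,115), with its tip near (263,148). The lid is still open and nothing has moved. Next I'll test the lowest end pose just in front of the case.

```bash
python3 -m jog '[{"rx":0,"ry":0,"rz":0,"tx":-2,"ty":0,"tz":2,"claw":0},{"rx":0,"ry":0,"rz":0,"tx":-4,"ty":0,"tz":5,"claw":0},{"rx":0,"ry":0,"rz":0,"tx":-6,"ty":0,"tz":8,"claw":0},{"rx":0,"ry":0,"rz":0,"tx":-8,"ty":0,"tz":11,"claw":0},{"rx":0,"ry":0,"rz":0,"tx":-9,"ty":0,"tz":12.5,"claw":0},{"rx":0,"ry":0,"rz":0,"tx":-9,"ty":0,"tz":13,"claw":0},{"rx":0,"ry":0,"rz":0,"tx":-9,"ty":0,"tz":13,"claw":0}]'; python3 -c "
from h import *
st()
c=cams.capture('scene');cv2.imwrite('pics/s2.png',c['img'])
c=cams.capture('top');cv2.imwrite('pics/t2.png',c['img'][100:400,150:550])
"
```

```text
t: 4.25
position: [0.5531, -0.1727, 0.0695]
ee_rot: [[-0.044, 0.996, -0.075], [0.503, 0.087, 0.86], [0.863, 0.001, -0.505]]
ft_force: [-0.5, -0.6, 0.4]
finger_gap: 0.0006
t 4.25 f 0.1811 z 0.0569 l -0.0016 incl 30.3 y.cy 1.000 gap 0.001 F [-0.5 -0.6  0.4] J [ 24.  59.  15.  99. -52.  84.  79.]
```

View pics/s2.png

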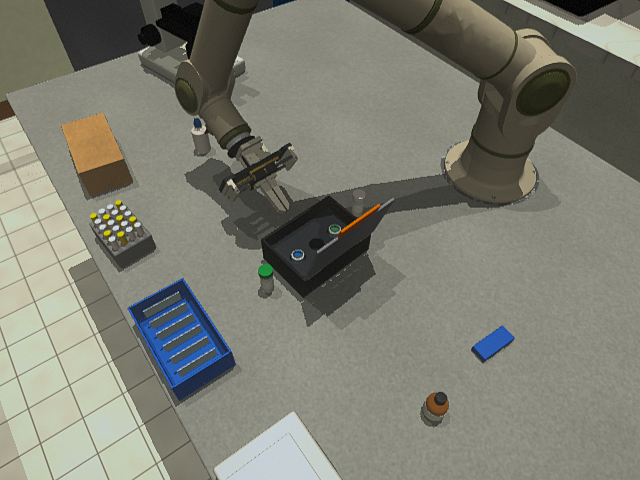

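View pics/t2.png

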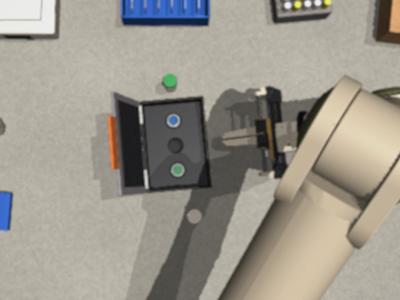

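The low pose is reachable with no contact: the tip is at (285,205) in the scene view, just outside the front wall. Now I'll go back up and over to behind the lid.

```bash
python3 -c "
from h import *
rows([(.25,.2,30),(.27,.26,45),(.28,.31,58)])"
python3 -m jog '[{"rx":0,"ry":0,"rz":0,"tx":1.5,"ty":-0.2,"tz":-3,"claw":0},{"rx":0,"ry":0,"rz":0,"tx":4,"ty":-0.2,"tz":-7,"claw":0},{"rx":0,"ry":0,"rz":0,"tx":7,"ty":-0.2,"tz":-11,"claw":0},{"rx":0,"ry":0,"rz":0,"tx":9,"ty":-0.2,"tz":-13,"claw":0},{"rx":0,"ry":-0.1,"rz":0,"tx":10,"ty":-0.2,"tz":-15,"claw":0},{"rx":0,"ry":-0.2,"rz":0,"tx":11,"ty":-0.2,"tz":-17,"claw":0},{"rx":0,"ry":-0.3,"rz":0,"tx":13,"ty":-0.2,"tz":-19,"claw":0},{"rx":0,"ry":-0.4,"rz":0,"tx":15,"ty":-0.2,"tz":-20,"claw":0},{"rx":0,"ry":-0.52,"rz":0,"tx":17,"ty":-0.2,"tz":-21,"claw":0},{"rx":0,"ry":-0.52,"rz":0,"tx":18,"ty":-0.2,"tz":-21,"claw":0}]'; python3 -c "
from h import *
st();rows([(.28,.34,60),(-.14,.34,60),(-.14,.21,60)])
"
```

```text
(0.25, 0.2, 30) tx 8.9 ty -0.0 tz -13.1 | rx 0.010 ry 0.007 rz -0.004 world [ 0.558 -0.241  0.213]
(0.27, 0.26, 45) tx 13.7 ty -0.0 tz -17.8 | rx 0.009 ry -0.255 rz -0.005 world [ 0.56  -0.257  0.278]
(0.28, 0.31, 58) tx 18.0 ty -0.0 tz -20.9 | rx 0.008 ry -0.482 rz -0.007 world [ 0.56  -0.263  0.331]
t: 5.35
position: [0.5593, -0.2637, 0.337]
ee_rot: [[-0.08, 0.996, -0.035], [0.867, 0.087, 0.491], [0.492, 0.009, -0.871]]
ft_force: [0.6, -0.4, 0.2]
finger_gap: 0.0007
t 5.35 f 0.2815 z 0.3153 l 0.0009 incl 60.5 y.cy 1.000 gap 0.001 F [ 0.6 -0.4  0.2] J [ 14.  33.  29.  92. -35.  84.  59.]
(0.28, 0.34, 60) tx 1.3 ty 0.1 tz -2.1 | rx 0.012 ry 0.009 rz -0.004 world [ 0.56  -0.262  0.362]
(-0.14, 0.34, 60) tx 37.9 ty -0.2 tz 18.6 | rx 0.012 ry 0.009 rz -0.004 world [0.52  0.156 0.362]
(-0.14, 0.21, 60) tx 31.5 ty -0.4 tz 29.9 | rx 0.012 ry 0.009 rz -0.004 world [0.52  0.156 0.232]
```

```bash
python3 -m jog '[{"rx":0,"ry":0,"rz":0,"tx":1.3,"ty":0,"tz":-2.1,"claw":0},{"rx":0,"ry":0,"rz":0,"tx":5,"ty":0,"tz":0,"claw":0},{"rx":0,"ry":0,"rz":0,"tx":9,"ty":0,"tz":2.2,"claw":0},{"rx":0,"ry":0,"rz":0,"tx":13,"ty":0,"tz":4.4,"claw":0},{"rx":0,"ry":0,"rz":0,"tx":17,"ty":0,"tz":6.6,"claw":0},{"rx":0,"ry":0,"rz":0,"tx":21,"ty":0,"tz":9,"claw":0},{"rx":0,"ry":0,"rz":0,"tx":25,"ty":0,"tz":11.3,"claw":0},{"rx":0,"ry":0,"rz":0,"tx":29,"ty":-0.2,"tz":13.6,"claw":0},{"rx":0,"ry":0,"rz":0,"tx":33,"ty":-0.2,"tz":15.8,"claw":0},{"rx":0,"ry":0,"rz":0,"tx":36,"ty":-0.2,"tz":17.5,"claw":0},{"rx":0,"ry":0,"rz":0,"tx":38,"ty":-0.2,"tz":18.6,"claw":0},{"rx":0,"ry":0,"rz":0,"tx":38,"ty":-0.2,"tz":18.6,"claw":0}]'; python3 -c "
from h import *
st();rows([(-.14,.34,60),(-.14,.21,60),(-.1,.21,60)])
"
```

```text
t: 6.55
position: [0.5192, 0.1598, 0.3624]
ee_rot: [[-0.083, 0.996, -0.039], [0.865, 0.091, 0.493], [0.494, 0.007, -0.869]]
ft_force: [0.8, 0.6, 0.2]
finger_gap: 0.0007
t 6.55 f -0.1439 z 0.3406 l 0.0001 incl 60.4 y.cy 1.000 gap 0.001 F [0.8 0.6 0.2] J [-23.  17.  22. 113. -42.  61.  27.]
(-0.14, 0.34, 60) tx -0.4 ty 0.0 tz -0.1 | rx 0.009 ry 0.007 rz -0.001 world [0.52  0.156 0.362]
(-0.14, 0.21, 60) tx -6.8 ty -0.1 tz 11.2 | rx 0.009 ry 0.007 rz -0.001 world [0.52  0.156 0.232]
(-0.1, 0.21, 60) tx -10.3 ty -0.0 tz 9.2 | rx 0.009 ry 0.007 rz -0.001 world [0.524 0.116 0.232]
```

```bash
python3 -m jog '[{"rx":0,"ry":0,"rz":0,"tx":-1.7,"ty":0,"tz":2.8,"claw":0},{"rx":0,"ry":0,"rz":0,"tx":-3.4,"ty":0,"tz":5.6,"claw":0},{"rx":0,"ry":0,"rz":0,"tx":-5.1,"ty":0,"tz":8.4,"claw":0},{"rx":0,"ry":0,"rz":0,"tx":-6.8,"ty":0,"tz":11.2,"claw":0},{"rx":0,"ry":0,"rz":0,"tx":-8.5,"ty":0,"tz":10.2,"claw":0},{"rx":0,"ry":0,"rz":0,"tx":-10.3,"ty":0,"tz":9.2,"claw":0},{"rx":0,"ry":0,"rz":0,"tx":-10.3,"ty":0,"tz":9.2,"claw":0}]'; python3 -c "
from h import *
st();rows([(-.1,.21,60),(-.08,.21,60),(-.02,.21,60)])
c=cams.capture('scene');cv2.imwrite('pics/s3.png',c['img'])
c=cams.capture('top');cv2.imwrite('pics/t3.png',c['img'][100:400,150:550])
"
```

```text
t: 7.25
position: [0.5251, 0.1117, 0.2312]
ee_rot: [[-0.078, 0.996, -0.036], [0.866, 0.085, 0.492], [0.493, 0.007, -0.87]]
ft_force: [0.5, -0.1, -0.5]
finger_gap: 0.0004
t 7.25 f -0.0954 z 0.2095 l -0.0012 incl 60.4 y.cy 1.000 gap 0.000 F [ 0.5 -0.1 -0.5] J [-15.  27.  19. 120. -51.  52.  46.]
(-0.1, 0.21, 60) tx 0.4 ty -0.1 tz 0.2 | rx 0.012 ry 0.008 rz -0.006 world [0.524 0.116 0.232]
(-0.08, 0.21, 60) tx -1.3 ty -0.1 tz -0.8 | rx 0.012 ry 0.008 rz -0.006 world [0.526 0.096 0.232]
(-0.02, 0.21, 60) tx -6.6 ty -0.0 tz -3.8 | rx 0.012 ry 0.008 rz -0.006 world [0.531 0.036 0.232]
```

View pics/s3.png

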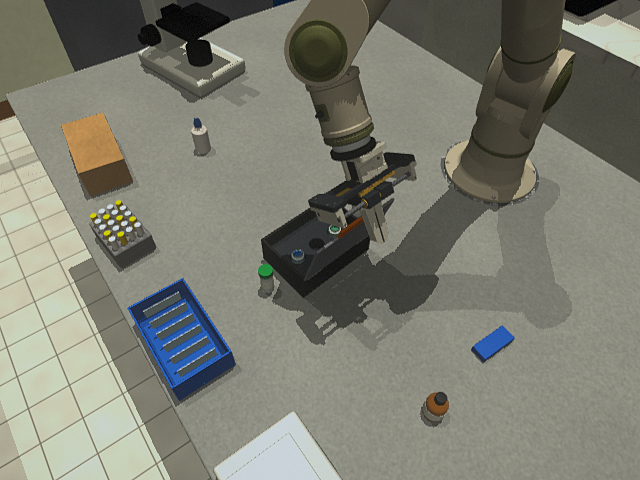

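View pics/t3.png

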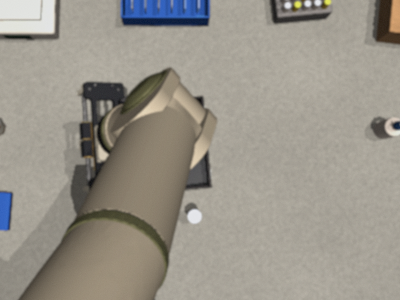

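The fingertips are behind the lip, at about (378,240) in the scene view. I'll start pushing slowly.

```bash
python3 -m jog '[{"rx":0,"ry":0,"rz":0,"tx":-1,"ty":0,"tz":-0.6,"claw":0},{"rx":0,"ry":0,"rz":0,"tx":-2,"ty":0,"tz":-1.1,"claw":0},{"rx":0,"ry":0,"rz":0,"tx":-2.8,"ty":0,"tz":-1.6,"claw":0},{"rx":0,"ry":0,"rz":0,"tx":-3.6,"ty":0,"tz":-2,"claw":0},{"rx":0,"ry":0,"rz":0,"tx":-4.4,"ty":0,"tz":-2.5,"claw":0},{"rx":0,"ry":0,"rz":0,"tx":-4.8,"ty":0,"tz":-2.7,"claw":0},{"rx":0,"ry":0,"rz":0,"tx":-4.8,"ty":0,"tz":-2.7,"claw":0}]'; python3 -c "
from h import *
st();rows([(-.035,.21,60),(-.015,.21,60)])
c=cams.capture('scene');cv2.imwrite('pics/s4.png',cv2.resize(c['img'][150:310,240:440],None,fx=4,fy=3.7,interpolation=cv2.INTER_CUBIC))
for th in (1.4,1.45,1.5,1.55,1.6,1.65,1.7,1.85):
    q=H-.14*cx*np.cos(th)+.14*Z*np.sin(th)+.006*(cx*np.sin(th)+Z*np.cos(th))
    print(th,[(proj(c,q+e*cy)-[240,150])*[4,3.7] for e in(-.1,.1)])
"
```

```text
t: 8.05
position: [0.5295, 0.0588, 0.2311]
ee_rot: [[-0.079, 0.996, -0.037], [0.866, 0.087, 0.493], [0.494, 0.007, -0.87]]
ft_force: [0.4, -0.9, -0.4]
finger_gap: 0.0005
t 8.05 f -0.0424 z 0.2094 l -0.0005 incl 60.4 y.cy 1.000 gap 0.001 F [ 0.4 -0.9 -0.4] J [-10.  28.  20. 119. -49.  55.  50.]
(-0.035, 0.21, 60) tx -0.6 ty -0.0 tz -0.4 | rx 0.011 ry 0.007 rz -0.004 world [0.53  0.051 0.232]
(-0.015, 0.21, 60) tx -2.4 ty 0.0 tz -1.4 | rx 0.011 ry 0.007 rz -0.004 world [0.532 0.031 0.232]
1.4 [array([222.6755616 , 303.00921189]), array([531.00891235, 112.42525324])]
1.45 [array([232.65031251, 310.43666542]), array([541.32315941, 118.40879639])]
1.5 [array([242.76604782, 318.4148303 ]), array([551.68065956, 124.93602815])]
1.55 [array([252.98942963, 326.92289867]), array([562.04688584, 131.99104571])]
1.6 [array([263.28590033, 335.93719716]), array([572.38658182, 139.55532913])]
1.65 [array([273.61987118, 345.43124854]), array([582.66395958, 147.6077765 ])]
1.7 [array([283.95492905, 355.37586396]), array([592.84291027, 156.12476457])]
1.85 [array([314.59489968, 387.58331995]), array([622.42799722, 184.19091466])]
```

View pics/s4.png

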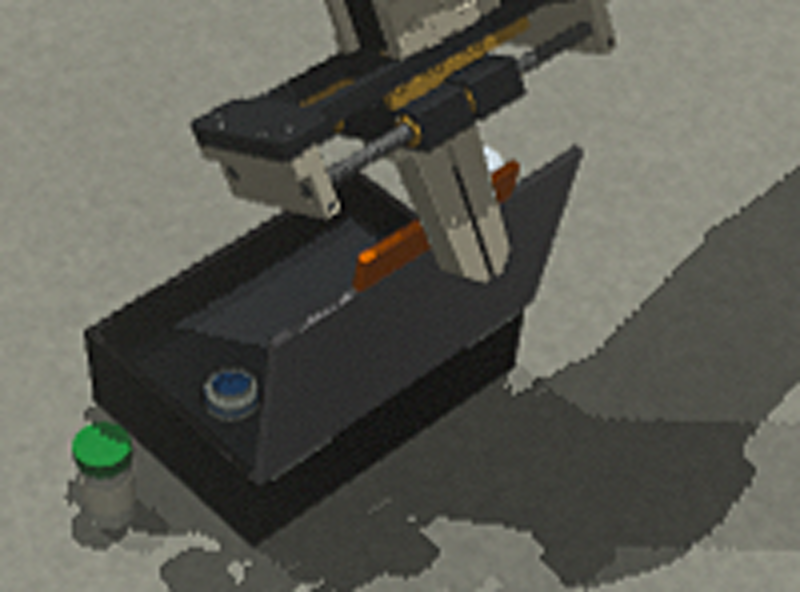

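The lid's back upper corners at (275,343) and (582,148) match an angle of about 1.65. I'll push on to about 1.50.

```bash
python3 -m jog '[{"rx":0,"ry":0,"rz":0,"tx":-0.6,"ty":0,"tz":-0.4,"claw":0},{"rx":0,"ry":0,"rz":0,"tx":-1.2,"ty":0,"tz":-0.7,"claw":0},{"rx":0,"ry":0,"rz":0,"tx":-1.8,"ty":0,"tz":-1.1,"claw":0},{"rx":0,"ry":0,"rz":0,"tx":-2.1,"ty":0,"tz":-1.2,"claw":0}]'; python3 -c "
from h import *
c=cams.capture('scene')
st();rows([(-.01,.21,60),(.012,.25,60),(.04,.285,58),(.085,.29,53),(.13,.285,48),(.175,.275,43),(.215,.25,38),(.23,.21,33),(.22,.17,30),(.20,.14,30),(.175,.135,30),(.15,.135,30),(.125,.135,30)])
cv2.imwrite('pics/s5.png',cv2.resize(c['img'][150:310,240:440],None,fx=4,fy=3.7,interpolation=cv2.INTER_CUBIC))
"
```

```text
t: 8.5
position: [0.5317, 0.0341, 0.2311]
ee_rot: [[-0.079, 0.996, -0.037], [0.866, 0.087, 0.492], [0.494, 0.007, -0.87]]
ft_force: [-0.3, 0.1, 1.5]
finger_gap: 0.0009
t 8.55 f -0.0174 z 0.2092 l -0.0002 incl 60.4 y.cy 1.000 gap 0.000 F [ 0.5  0.8 -0.3] J [ -8.  28.  21. 118. -48.  56.  51.]
(-0.01, 0.21, 60) tx -0.6 ty 0.0 tz -0.4 | rx 0.011 ry 0.008 rz -0.005 world [0.532 0.026 0.232]
(0.012, 0.25, 60) tx -0.6 ty 0.1 tz -5.0 | rx 0.011 ry 0.008 rz -0.005 world [0.535 0.005 0.272]
(0.04, 0.285, 58) tx -1.4 ty 0.1 tz -9.4 | rx 0.011 ry 0.043 rz -0.005 world [ 0.537 -0.024  0.306]
(0.085, 0.29, 53) tx -5.2 ty 0.2 tz -12.1 | rx 0.011 ry 0.130 rz -0.004 world [ 0.542 -0.071  0.31 ]
(0.13, 0.285, 48) tx -9.6 ty 0.2 tz -13.8 | rx 0.011 ry 0.217 rz -0.004 world [ 0.546 -0.117  0.304]
(0.175, 0.275, 43) tx -14.2 ty 0.2 tz -15.1 | rx 0.011 ry 0.304 rz -0.003 world [ 0.551 -0.163  0.292]
(0.215, 0.25, 38) tx -19.2 ty 0.3 tz -14.8 | rx 0.012 ry 0.392 rz -0.003 world [ 0.555 -0.205  0.265]
(0.23, 0.21, 33) tx -22.6 ty 0.2 tz -12.0 | rx 0.012 ry 0.479 rz -0.002 world [ 0.556 -0.221  0.224]
(0.22, 0.17, 30) tx -23.8 ty 0.2 tz -8.0 | rx 0.012 ry 0.531 rz -0.002 world [ 0.555 -0.212  0.183]
(0.2, 0.14, 30) tx -23.6 ty 0.2 tz -4.4 | rx 0.012 ry 0.531 rz -0.002 world [ 0.554 -0.192  0.153]
(0.175, 0.135, 30) tx -21.7 ty 0.1 tz -2.7 | rx 0.012 ry 0.531 rz -0.002 world [ 0.551 -0.167  0.148]
(0.15, 0.135, 30) tx -19.5 ty 0.1 tz -1.5 | rx 0.012 ry 0.531 rz -0.002 world [ 0.549 -0.142  0.148]
(0.125, 0.135, 30) tx -17.3 ty 0.1 tz -0.2 | rx 0.012 ry 0.531 rz -0.002 world [ 0.546 -0.117  0.148]
```

View pics/s5.png

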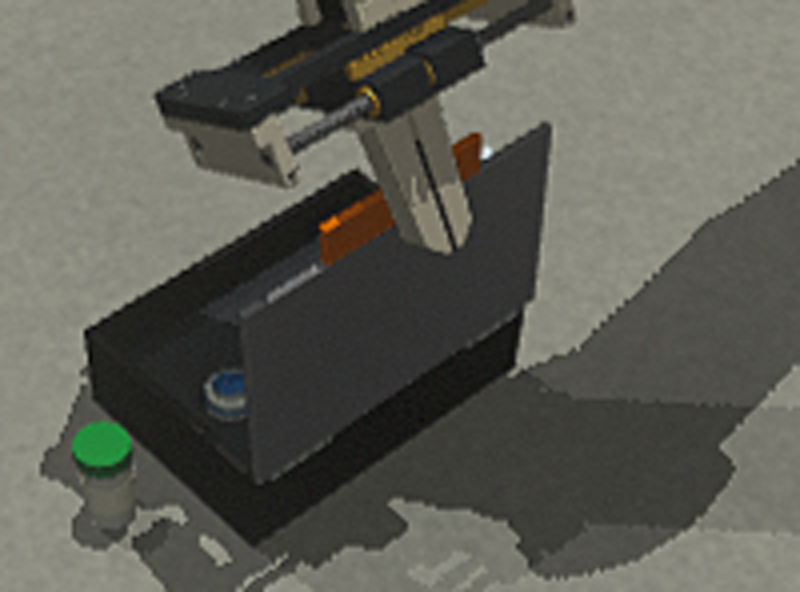

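The lid corners at (243,315) and (549,124) put the angle at about 1.50. That is past the balance point, so I'll nudge it and then swing over the lid to the catch position.

```bash
python3 -m jog '[{"rx":0,"ry":0,"rz":0,"tx":-0.7,"ty":0,"tz":-0.4,"claw":0},{"rx":0,"ry":0,"rz":0,"tx":-0.6,"ty":0,"tz":-5,"claw":0},{"rx":0,"ry":0.04,"rz":0,"tx":-1.4,"ty":0.1,"tz":-9.4,"claw":0},{"rx":0,"ry":0.13,"rz":0,"tx":-5.2,"ty":0.2,"tz":-12.1,"claw":0},{"rx":0,"ry":0.22,"rz":0,"tx":-9.6,"ty":0.2,"tz":-13.8,"claw":0},{"rx":0,"ry":0.3,"rz":0,"tx":-14.2,"ty":0.2,"tz":-15.1,"claw":0},{"rx":0,"ry":0.39,"rz":0,"tx":-19.2,"ty":0.2,"tz":-14.8,"claw":0},{"rx":0,"ry":0.48,"rz":0,"tx":-22.6,"ty":0.2,"tz":-12,"claw":0},{"rx":0,"ry":0.53,"rz":0,"tx":-23.8,"ty":0.2,"tz":-8,"claw":0},{"rx":0,"ry":0.53,"rz":0,"tx":-23.6,"ty":0.2,"tz":-4.4,"claw":0},{"rx":0,"ry":0.53,"rz":0,"tx":-21.7,"ty":0.1,"tz":-2.7,"claw":0}]'; python3 -c "
from h import *
c=cams.capture('scene')
st();rows([(.15,.135,30),(.125,.135,30)])
cv2.imwrite('pics/s6.png',cv2.resize(c['img'][120:310,220:440],None,fx=3.6,fy=3.1,interpolation=cv2.INTER_CUBIC))
for th in (1.5,1.4,1.3,1.2,1.1,1.,.9,.8,.7):
    q=H-.14*cx*np.cos(th)+.14*Z*np.sin(th)+.006*(cx*np.sin(th)+Z*np.cos(th))
    print(th,[(proj(c,q+e*cy)-[220,120])*[3.6,3.1] for e in(-.1,.1)])
"
```

```text
t: 9.65
position: [0.5492, -0.1678, 0.1425]
ee_rot: [[-0.043, 0.996, -0.072], [0.497, 0.084, 0.864], [0.867, 0.002, -0.499]]
ft_force: [0.0, 0.4, 1.3]
finger_gap: 0.0
t 9.70 f 0.1707 z 0.1318 l 0.0014 incl 29.7 y.cy 1.000 gap 0.000 F [0.5 4.7 0.1] J [ 23.  53.  16. 101. -51.  87.  76.]
(0.15, 0.135, 30) tx 1.3 ty 0.1 tz 1.6 | rx 0.008 ry -0.005 rz -0.002 world [ 0.549 -0.142  0.148]
(0.125, 0.135, 30) tx 2.6 ty 0.1 tz 3.8 | rx 0.008 ry -0.005 rz -0.002 world [ 0.546 -0.117  0.148]
1.5 [array([290.48944304, 359.77999295]), array([568.51259361, 197.67613169])]
1.4 [array([272.40800544, 346.87258293]), array([549.90802111, 187.19413109])]
1.3 [array([254.94774759, 335.86839441]), array([531.57919983, 178.57652191])]
1.2 [array([238.32145789, 326.85845638]), array([513.75570394, 171.88619594])]
1.1 [array([222.71666084, 319.89604902]), array([496.64765871, 167.1523488 ])]
1.0 [array([208.2935699, 314.998873 ]), array([480.44278046, 164.37266752])]
0.9 [array([195.18422773, 312.15216634]), array([465.3044869 , 163.51627718])]
0.8 [array([183.49270078, 311.31248048]), array([451.37101377, 164.52720623])]
0.7 [array([173.29615222, 312.41183414]), array([438.75542461, 167.32813735])]
```

View pics/s6.png

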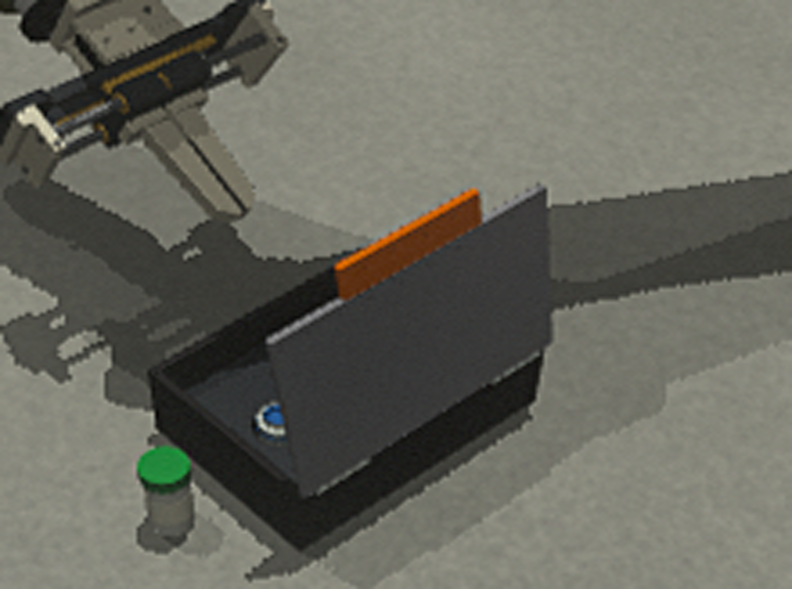

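The lid is at about 1.38 (corners (268,340) and (547,187)) and falling slowly, with the finger in front at (235,212). I'll move under it and wait.

```bash
python3 -m jog '[{"rx":0,"ry":0,"rz":0,"tx":1.3,"ty":0,"tz":1.6,"claw":0},{"rx":0,"ry":0,"rz":0,"tx":2.2,"ty":0,"tz":2.8,"claw":0},{"rx":0,"ry":0,"rz":0,"tx":2.8,"ty":0,"tz":3.8,"claw":0},{"rx":0,"ry":0,"rz":0,"tx":2.8,"ty":0,"tz":3.8,"claw":0},{"rx":0,"ry":0,"rz":0,"tx":2.8,"ty":0,"tz":3.8,"claw":0},{"rx":0,"ry":0,"rz":0,"tx":2.8,"ty":0,"tz":3.8,"claw":0},{"rx":0,"ry":0,"rz":0,"tx":2.8,"ty":0,"tz":3.8,"claw":0},{"rx":0,"ry":0,"rz":0,"tx":2.8,"ty":0,"tz":3.8,"claw":0},{"rx":0,"ry":0,"rz":0,"tx":2.8,"ty":0,"tz":3.8,"claw":0},{"rx":0,"ry":0,"rz":0,"tx":2.8,"ty":0,"tz":3.8,"claw":0},{"rx":0,"ry":0,"rz":0,"tx":2.8,"ty":0,"tz":3.8,"claw":0}]'; python3 -c "
from h import *
c=cams.capture('scene')
st()
cv2.imwrite('pics/s7.png',cv2.resize(c['img'][120:310,220:440],None,fx=3.6,fy=3.1,interpolation=cv2.INTER_CUBIC))
for th in (1.1,1.,.9,.8,.7,.6,.5,.4):
    q=H-.14*cx*np.cos(th)+.14*Z*np.sin(th)+.006*(cx*np.sin(th)+Z*np.cos(th))
    print(th,[(proj(c,q+e*cy)-[220,120])*[3.6,3.1] for e in(-.1,.1)])
"
```

```text
t: 10.8
position: [0.545, -0.1161, 0.1496]
ee_rot: [[-0.046, 0.996, -0.075], [0.494, 0.088, 0.865], [0.868, 0.002, -0.496]]
ft_force: [-0.9, 0.0, 0.4]
finger_gap: 0.0006
t 10.85 f 0.1238 z 0.1372 l 0.0010 incl 29.7 y.cy 1.000 gap 0.001 F [-0.3 -0.2  0.8] J [ 20.  51.  15. 105. -53.  85.  76.]
1.1 [array([222.71666084, 319.89604902]), array([496.64765871, 167.1523488 ])]
1.0 [array([208.2935699, 314.998873 ]), array([480.44278046, 164.37266752])]
0.9 [array([195.18422773, 312.15216634]), array([465.3044869 , 163.51627718])]
0.8 [array([183.49270078, 311.31248048]), array([451.37101377, 164.52720623])]
0.7 [array([173.29615222, 312.41183414]), array([438.75542461, 167.32813735])]
0.6 [array([164.64659569, 315.36199117]), array([427.54636845, 171.82423445])]
0.5 [array([157.57313013, 320.05864939]), array([417.80942471, 177.90686945])]
0.4 [array([152.08446816, 326.38537419]), array([409.58887319, 185.45711128])]
```

View pics/s7.png

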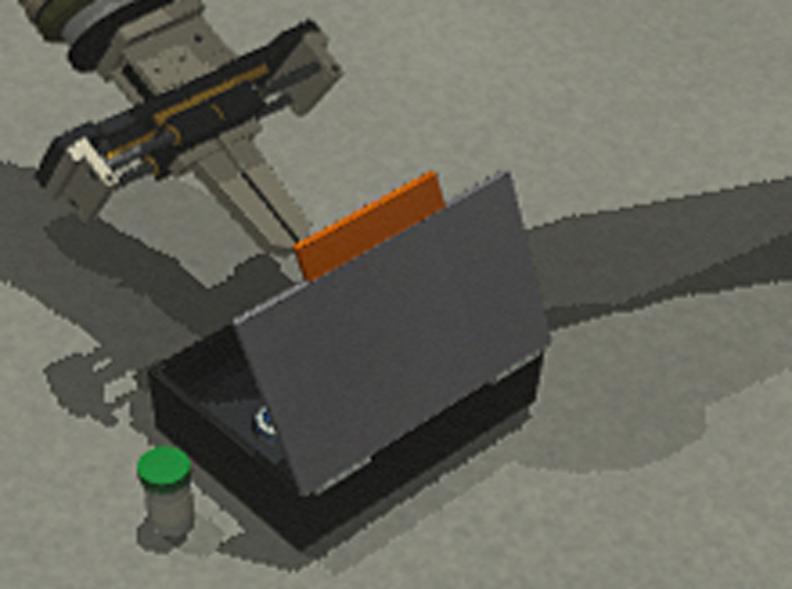

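The lid is at about 1.17 and the finger is waiting below it. I'll hold.

```bash
python3 -m jog '[{"rx":0,"ry":0,"rz":0,"tx":0,"ty":0,"tz":0,"claw":0},{"rx":0,"ry":0,"rz":0,"tx":0,"ty":0,"tz":0,"claw":0},{"rx":0,"ry":0,"rz":0,"tx":0,"ty":0,"tz":0,"claw":0},{"rx":0,"ry":0,"rz":0,"tx":0,"ty":0,"tz":0,"claw":0},{"rx":0,"ry":0,"rz":0,"tx":0,"ty":0,"tz":0,"claw":0},{"rx":0,"ry":0,"rz":0,"tx":0,"ty":0,"tz":0,"claw":0},{"rx":0,"ry":0,"rz":0,"tx":0,"ty":0,"tz":0,"claw":0},{"rx":0,"ry":0,"rz":0,"tx":0,"ty":0,"tz":0,"claw":0},{"rx":0,"ry":0,"rz":0,"tx":0,"ty":0,"tz":0,"claw":0},{"rx":0,"ry":0,"rz":0,"tx":0,"ty":0,"tz":0,"claw":0},{"rx":0,"ry":0,"rz":0,"tx":0,"ty":0,"tz":0,"claw":0},{"rx":0,"ry":0,"rz":0,"tx":0,"ty":0,"tz":0,"claw":0}]'; python3 -c "
from h import *
c=cams.capture('scene')
st()
cv2.imwrite('pics/s8.png',cv2.resize(c['img'][120:310,220:440],None,fx=3.6,fy=3.1,interpolation=cv2.INTER_CUBIC))"
```

```text
t: 12.05
position: [0.545, -0.1161, 0.1496]
ee_rot: [[-0.046, 0.996, -0.076], [0.494, 0.088, 0.865], [0.868, 0.002, -0.496]]
ft_force: [0.4, 0.7, -0.2]
finger_gap: 0.0004
t 12.10 f 0.1239 z 0.1371 l 0.0010 incl 29.7 y.cy 1.000 gap 0.001 F [ 0.7 -0.2 -0.7] J [ 20.  51.  15. 105. -53.  84.  76.]
```

View pics/s8.png

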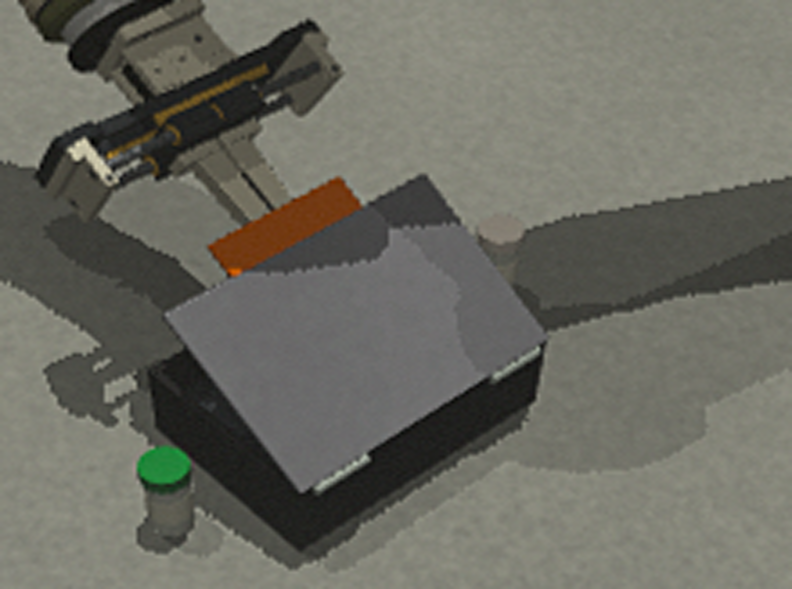

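The lid corner at (167,315) and (425,176) gives about 0.6, right where the finger should take it. I'll hold a little longer to confirm it's resting.

```bash
python3 -m jog '[{"rx":0,"ry":0,"rz":0,"tx":0,"ty":0,"tz":0,"claw":0},{"rx":0,"ry":0,"rz":0,"tx":0,"ty":0,"tz":0,"claw":0},{"rx":0,"ry":0,"rz":0,"tx":0,"ty":0,"tz":0,"claw":0},{"rx":0,"ry":0,"rz":0,"tx":0,"ty":0,"tz":0,"claw":0}]'; python3 -c "
from h import *
c=cams.capture('scene')
st()
cv2.imwrite('pics/s9.png',cv2.resize(c['img'][120:310,220:440],None,fx=3.6,fy=3.1,interpolation=cv2.INTER_CUBIC))
def q(th,ins):
    f=.165*np.cos(th);z=.07+.165*np.sin(th);return (f-ins,z-.0087-ins*.577,30)
rows([q(t,i) for t,i in ((.55,.02),(.52,.02),(.49,.02),(.46,.02),(.43,.02),(.4,.02),(.37,.019),(.34,.018),(.31,.017),(.28,.016),(.25,.014),(.22,.013),(.19,.012))])
"
```

```text
t: 12.5
position: [0.545, -0.1162, 0.1495]
ee_rot: [[-0.046, 0.996, -0.075], [0.494, 0.088, 0.865], [0.868, 0.002, -0.496]]
ft_force: [0.0, -1.2, -0.7]
finger_gap: 0.0004
t 12.55 f 0.1239 z 0.1371 l 0.0010 incl 29.7 y.cy 1.000 gap 0.001 F [ 0.3 -0.4 -1. ] J [ 20.  51.  15. 105. -53.  84.  76.]
(np.float64(0.12066654613981843), np.float64(0.13600339277355877), 30) tx 0.1 ty 0.1 tz 0.3 | rx 0.008 ry -0.004 rz -0.002 world [ 0.546 -0.113  0.149]
(np.float64(0.12319016464681222), np.float64(0.13174522274421657), 30) tx -0.4 ty 0.1 tz 0.3 | rx 0.008 ry -0.004 rz -0.002 world [ 0.546 -0.115  0.144]
(np.float64(0.12558492167067006), np.float64(0.1274132715482411), 30) tx -0.9 ty 0.1 tz 0.3 | rx 0.008 ry -0.004 rz -0.002 world [ 0.546 -0.118  0.14 ]
(np.float64(0.12784866209171167), np.float64(0.12301143764931077), 30) tx -1.4 ty 0.1 tz 0.4 | rx 0.008 ry -0.004 rz -0.002 world [ 0.547 -0.12   0.136]
(np.float64(0.12997934869635605), np.float64(0.1185436824008198), 30) tx -1.9 ty 0.1 tz 0.4 | rx 0.008 ry -0.004 rz -0.002 world [ 0.547 -0.122  0.131]
(np.float64(0.13197506401047607), np.float6
[... 473 characters left out ...]
1682), 30) tx -3.9 ty 0.1 tz 0.3 | rx 0.008 ry -0.004 rz -0.002 world [ 0.548 -0.132  0.114]
(np.float64(0.1425741473212772), np.float64(0.09766668201307878), 30) tx -4.3 ty 0.1 tz 0.3 | rx 0.008 ry -0.004 rz -0.002 world [ 0.548 -0.135  0.11 ]
(np.float64(0.14587054958225637), np.float64(0.09404365327699629), 30) tx -4.8 ty 0.1 tz 0.2 | rx 0.008 ry -0.004 rz -0.002 world [ 0.548 -0.138  0.107]
(np.float64(0.1480230791395499), np.float64(0.08980688780834345), 30) tx -5.3 ty 0.1 tz 0.3 | rx 0.008 ry -0.004 rz -0.002 world [ 0.549 -0.14   0.102]
(np.float64(0.1500306987943496), np.float64(0.0855377176711226), 30) tx -5.8 ty 0.1 tz 0.3 | rx 0.008 ry -0.004 rz -0.002 world [ 0.549 -0.142  0.098]
```

View pics/s9.png

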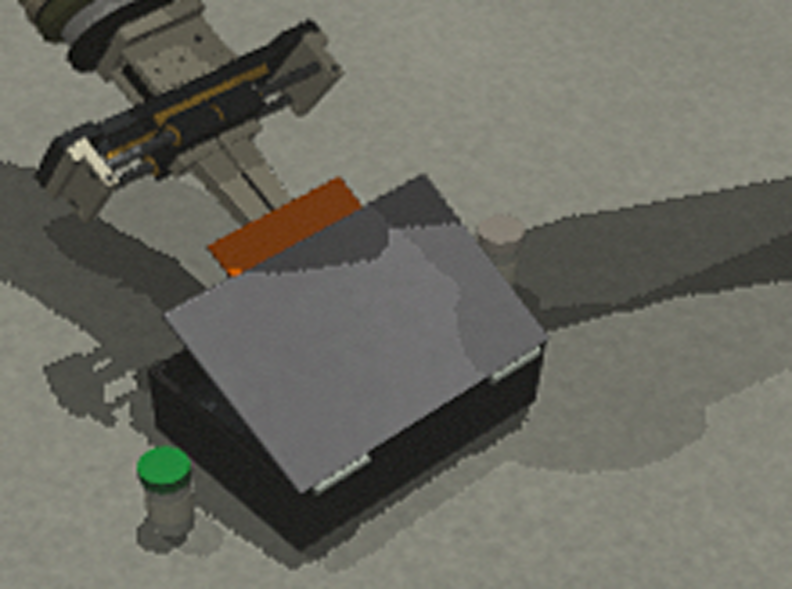

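The lid is identical to the previous frame at about 0.59 rad, so it's resting on the finger and the catch worked. Now I'll lower it at about 0.3 rad/s.

```bash
python3 -m jog '[{"rx":0,"ry":0,"rz":0,"tx":-0.3,"ty":0,"tz":0.1,"claw":0},{"rx":0,"ry":0,"rz":0,"tx":-0.7,"ty":0,"tz":0.2,"claw":0},{"rx":0,"ry":0,"rz":0,"tx":-1.1,"ty":0,"tz":0.3,"claw":0},{"rx":0,"ry":0,"rz":0,"tx":-1.5,"ty":0,"tz":0.3,"claw":0},{"rx":0,"ry":0,"rz":0,"tx":-1.9,"ty":0,"tz":0.3,"claw":0},{"rx":0,"ry":0,"rz":0,"tx":-2.3,"ty":0,"tz":0.3,"claw":0},{"rx":0,"ry":0,"rz":0,"tx":-2.7,"ty":0,"tz":0.3,"claw":0},{"rx":0,"ry":0,"rz":0,"tx":-3.1,"ty":0,"tz":0.3,"claw":0},{"rx":0,"ry":0,"rz":0,"tx":-3.5,"ty":0,"tz":0.3,"claw":0},{"rx":0,"ry":0,"rz":0,"tx":-3.9,"ty":0,"tz":0.3,"claw":0},{"rx":0,"ry":0,"rz":0,"tx":-4.3,"ty":0,"tz":0.2,"claw":0},{"rx":0,"ry":0,"rz":0,"tx":-4.5,"ty":0,"tz":0.2,"claw":0}]'; python3 -c "
from h import *
c=cams.capture('scene')
st()
cv2.imwrite('pics/s10.png',cv2.resize(c['img'][120:310,220:440],None,fx=3.6,fy=3.1,interpolation=cv2.INTER_CUBIC))
for th in (.4,.35,.3,.25,.2,.15,.1):
    p=H-.14*cx*np.cos(th)+.14*Z*np.sin(th)+.006*(cx*np.sin(th)+Z*np.cos(th))
    print(th,[np.round((proj(c,p+e*cy)-[220,120])*[3.6,3.1]) for e in(-.1,.1)])
def q(th,ins):
    f=.165*np.cos(th);z=.07+.165*np.sin(th);return (f-ins,z-.0087-ins*.577,30)
rows([q(t,i) for t,i in ((.28,.016),(.25,.014),(.22,.013),(.19,.012),(.16,.012),(.13,.012),(.1,.012),(.07,.012),(.04,.012),(.01,.012),(-.02,.012))])
"
```

```text
t: 13.75
position: [0.5469, -0.1371, 0.109]
ee_rot: [[-0.046, 0.996, -0.075], [0.494, 0.088, 0.865], [0.868, 0.002, -0.496]]
ft_force: [0.3, 0.2, 0.1]
finger_gap: 0.0004
t 13.80 f 0.1449 z 0.0965 l 0.0012 incl 29.8 y.cy 1.000 gap 0.001 F [-0.1 -1.4 -0.6] J [ 22.  55.  15. 103. -53.  84.  78.]
0.4 [array([152., 326.]), array([410., 185.])]
0.35 [array([150., 330.]), array([406., 190.])]
0.3 [array([148., 334.]), array([403., 194.])]
0.25 [array([147., 339.]), array([400., 199.])]
0.2 [array([146., 343.]), array([398., 204.])]
0.15 [array([145., 349.]), array([396., 210.])]
0.1 [array([145., 354.]), array([394., 216.])]
(np.float64(0.1425741473212772), np.float64(0.09766668201307878), 30) tx 0.2 ty 0.1 tz 0.1 | rx 0.008 ry -0.004 rz -0.002 world [ 0.548 -0.135  0.11 ]
(np.float64(0.14587054958225637), np.float64(0.09404365327699629), 30) tx -0.2 ty 0.1 tz 0.0 | rx 0.008 ry -0.004 rz -0.002 world [ 0.548 -0.138  0.107]
(np.float64(0.1480230791395499), np.float64(0.08980688780834345), 30) tx -0.7 ty 0.1 tz 0.1 | rx 0.008 ry -0.004 rz -0.002 world [ 0.549 -0.14   0.102]
(np.float64(0.1500
[... 503 characters left out ...]
), 30) tx -2.6 ty 0.1 tz 0.6 | rx 0.008 ry -0.004 rz -0.002 world [ 0.549 -0.144  0.083]
(np.float64(0.15259591504179112), np.float64(0.06591656981069291), 30) tx -3.0 ty 0.1 tz 0.9 | rx 0.008 ry -0.004 rz -0.002 world [ 0.549 -0.145  0.078]
(np.float64(0.15286801759906135), np.float64(0.06097424014079464), 30) tx -3.5 ty 0.1 tz 1.1 | rx 0.008 ry -0.004 rz -0.002 world [ 0.549 -0.145  0.073]
(np.float64(0.15299175006874977), np.float64(0.05602597250013751), 30) tx -3.9 ty 0.1 tz 1.3 | rx 0.008 ry -0.004 rz -0.002 world [ 0.549 -0.145  0.069]
(np.float64(0.15296700109998532), np.float64(0.05107621999560005), 30) tx -4.3 ty 0.1 tz 1.6 | rx 0.008 ry -0.004 rz -0.002 world [ 0.549 -0.145  0.064]
```

View pics/s10.png

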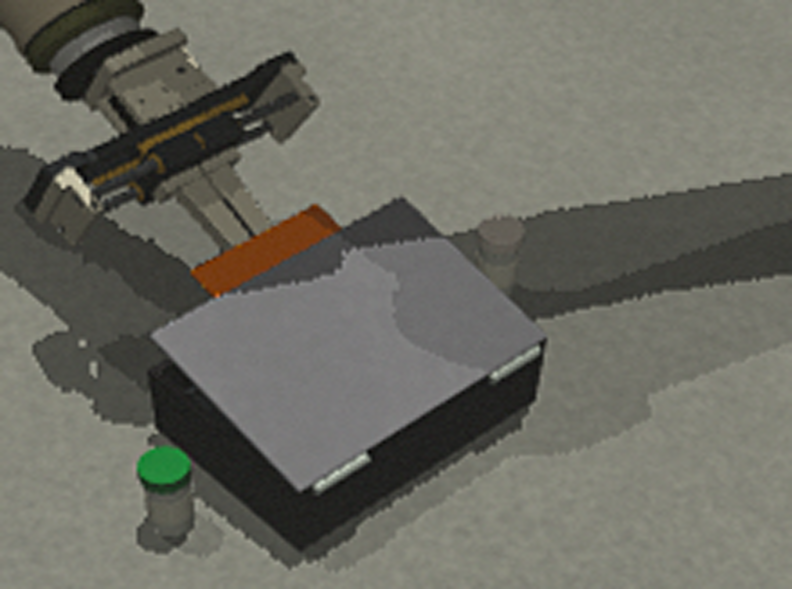

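The lid is at about 0.28 (corner (152,337)), as predicted. I'll carry on down to almost shut.

```bash
python3 -m jog '[{"rx":0,"ry":0,"rz":0,"tx":-0.4,"ty":0,"tz":0,"claw":0},{"rx":0,"ry":0,"rz":0,"tx":-0.8,"ty":0,"tz":0.1,"claw":0},{"rx":0,"ry":0,"rz":0,"tx":-1.2,"ty":0,"tz":0.1,"claw":0},{"rx":0,"ry":0,"rz":0,"tx":-1.6,"ty":0,"tz":0.2,"claw":0},{"rx":0,"ry":0,"rz":0,"tx":-1.9,"ty":0,"tz":0.3,"claw":0},{"rx":0,"ry":0,"rz":0,"tx":-2.2,"ty":0,"tz":0.5,"claw":0},{"rx":0,"ry":0,"rz":0,"tx":-2.5,"ty":0,"tz":0.6,"claw":0},{"rx":0,"ry":0,"rz":0,"tx":-2.8,"ty":0,"tz":0.7,"claw":0},{"rx":0,"ry":0,"rz":0,"tx":-3.0,"ty":0,"tz":0.9,"claw":0},{"rx":0,"ry":0,"rz":0,"tx":-3.2,"ty":0,"tz":1.0,"claw":0},{"rx":0,"ry":0,"rz":0,"tx":-3.2,"ty":0,"tz":1.0,"claw":0}]'; python3 -c "
from h import *
c=cams.capture('scene')
st()
cv2.imwrite('pics/s11.png',cv2.resize(c['img'][120:310,220:440],None,fx=3.6,fy=3.1,interpolation=cv2.INTER_CUBIC))
for th in (.2,.15,.1,.05,0):
    p=H-.14*cx*np.cos(th)+.14*Z*np.sin(th)+.006*(cx*np.sin(th)+Z*np.cos(th))
    print(th,[np.round((proj(c,p+e*cy)-[220,120])*[3.6,3.1]) for e in(-.1,.1)])
def q(th,ins):
    f=.165*np.cos(th);z=.07+.165*np.sin(th);return (f-ins,z-.0087-ins*.577,30)
rows([q(t,i) for t,i in ((.07,.012),(.04,.012),(.01,.012),(-.02,.012),(-.05,.012))]+[(.2,.06,30)])
"
```

```text
t: 14.9
position: [0.5475, -0.1443, 0.0758]
ee_rot: [[-0.045, 0.996, -0.075], [0.494, 0.088, 0.865], [0.868, 0.002, -0.496]]
ft_force: [-0.1, -1.0, 0.0]
finger_gap: 0.0005
t 14.95 f 0.1522 z 0.0636 l 0.0012 incl 29.8 y.cy 1.000 gap 0.000 F [-0.  -1.8 -1.2] J [ 22.  58.  15. 102. -54.  83.  80.]
0.2 [array([146., 343.]), array([398., 204.])]
0.15 [array([145., 349.]), array([396., 210.])]
0.1 [array([145., 354.]), array([394., 216.])]
0.05 [array([145., 360.]), array([393., 222.])]
0 [array([146., 365.]), array([392., 228.])]
(np.float64(0.15259591504179112), np.float64(0.06591656981069291), 30) tx 0.2 ty 0.1 tz -0.1 | rx 0.008 ry -0.004 rz -0.002 world [ 0.549 -0.145  0.078]
(np.float64(0.15286801759906135), np.float64(0.06097424014079464), 30) tx -0.3 ty 0.1 tz 0.1 | rx 0.008 ry -0.004 rz -0.002 world [ 0.549 -0.145  0.073]
(np.float64(0.15299175006874977), np.float64(0.05602597250013751), 30) tx -0.7 ty 0.1 tz 0.3 | rx 0.008 ry -0.004 rz -0.002 world [ 0.549 -0.145  0.069]
(np.float64(0.15296700109998532), np.float64(0.05107621999560005), 30) tx -1.1 ty 0.1 tz 0.6 | rx 0.008 ry -0.004 rz -0.002 world [ 0.549 -0.145  0.064]
(np.float64(0.15279379296516943), np.float64(0.046129437070338085), 30) tx -1.5 ty 0.1 tz 0.8 | rx 0.008 ry -0.004 rz -0.002 world [ 0.549 -0.145  0.059]
(0.2, 0.06, 30) tx -2.7 ty 0.2 tz -4.0 | rx 0.008 ry -0.004 rz -0.002 world [ 0.554 -0.192  0.072]
```

View pics/s11.png

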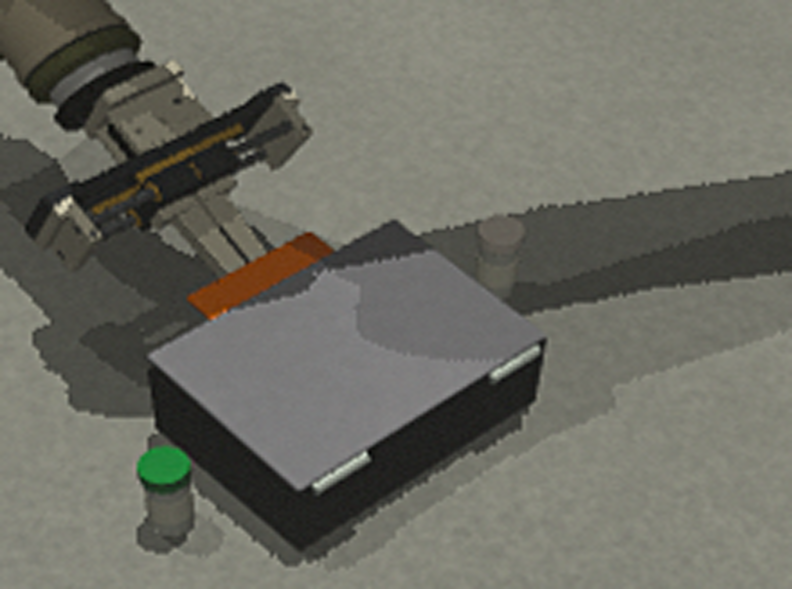

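The lid is at about 0.08 (corner (150,355)). I'll lower the last bit, drop below the lip, then withdraw forward.

```bash
python3 -m jog '[{"rx":0,"ry":0,"rz":0,"tx":-0.2,"ty":0,"tz":0.1,"claw":0},{"rx":0,"ry":0,"rz":0,"tx":-0.4,"ty":0,"tz":0.2,"claw":0},{"rx":0,"ry":0,"rz":0,"tx":-0.6,"ty":0,"tz":0.3,"claw":0},{"rx":0,"ry":0,"rz":0,"tx":-0.8,"ty":0,"tz":0.4,"claw":0},{"rx":0,"ry":0,"rz":0,"tx":-1.0,"ty":0,"tz":0.5,"claw":0},{"rx":0,"ry":0,"rz":0,"tx":-1.3,"ty":0,"tz":0.6,"claw":0},{"rx":0,"ry":0,"rz":0,"tx":-1.6,"ty":0,"tz":0.5,"claw":0},{"rx":0,"ry":0,"rz":0,"tx":-2.1,"ty":0,"tz":-0.5,"claw":0},{"rx":0,"ry":0,"rz":0,"tx":-3,"ty":0,"tz":-2,"claw":0},{"rx":0,"ry":0,"rz":0,"tx":-3.9,"ty":0,"tz":-4,"claw":0},{"rx":0,"ry":0,"rz":0,"tx":-4,"ty":0,"tz":-7,"claw":0},{"rx":0,"ry":0,"rz":0,"tx":-3,"ty":0,"tz":-10,"claw":0}]'; python3 -c "
from h import *
st()"
python3 -m jog '[{"rx":0,"ry":0,"rz":0,"tx":1,"ty":0,"tz":-3,"claw":0},{"rx":0,"ry":0,"rz":0,"tx":3,"ty":0,"tz":-6,"claw":0},{"rx":0,"ry":0,"rz":0,"tx":5,"ty":0,"tz":-7,"claw":0},{"rx":0,"ry":0,"rz":0,"tx":7,"ty":0,"tz":-7,"claw":0},{"rx":0,"ry":0,"rz":0,"tx":7,"ty":0,"tz":-7,"claw":0},{"rx":0,"ry":0,"rz":0,"tx":7,"ty":0,"tz":-7,"claw":0},{"rx":0,"ry":0,"rz":0,"tx":7,"ty":0,"tz":-7,"claw":0}]'; python3 -c "
from h import *
c=cams.capture('scene')
st();cv2.imwrite('pics/s12.png',c['img']);cv2.imwrite('pics/s12z.png',cv2.resize(c['img'][120:310,220:440],None,fx=3.6,fy=3.1,interpolation=cv2.INTER_CUBIC))
c=cams.capture('top');cv2.imwrite('pics/t12.png',c['img'])"
```

```text
t: 16.15
position: [0.5557, -0.2485, 0.0989]
ee_rot: [[-0.043, 0.996, -0.075], [0.495, 0.087, 0.865], [0.868, -0.0, -0.497]]
ft_force: [1.1, -0.2, 0.1]
finger_gap: 0.0007
t 16.15 f 0.2567 z 0.0865 l 0.0031 incl 29.8 y.cy 1.000 gap 0.001 F [ 1.1 -0.2  0.1] J [ 28.  59.  17.  92. -49.  91.  77.]
t: 16.85
position: [0.5579, -0.2733, 0.1934]
ee_rot: [[-0.042, 0.996, -0.077], [0.494, 0.088, 0.865], [0.869, -0.002, -0.496]]
ft_force: [0.1, 1.2, -0.5]
finger_gap: 0.0003
t 16.90 f 0.2817 z 0.1809 l 0.0033 incl 29.7 y.cy 1.000 gap 0.001 F [0.8 0.7 0.2] J [ 29.  53.  19.  88. -47.  99.  72.]
```

View pics/s12z.png

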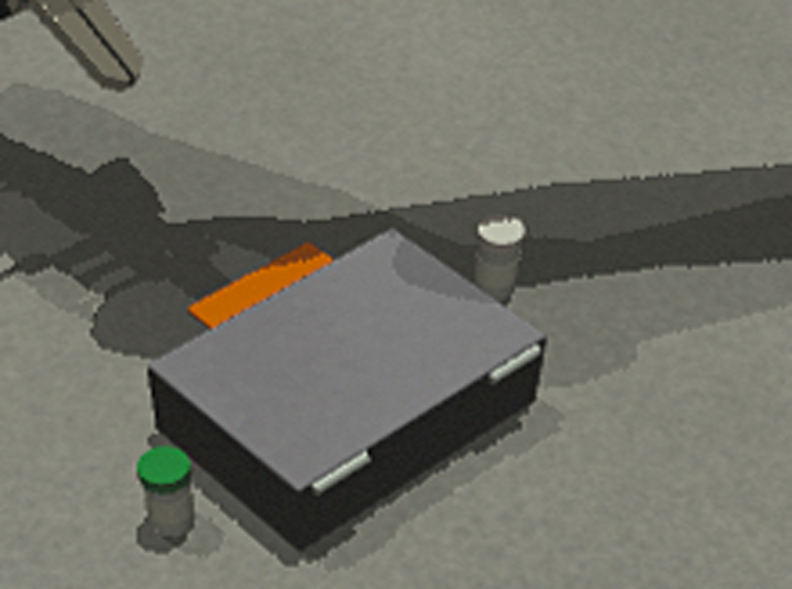

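View pics/s12.png

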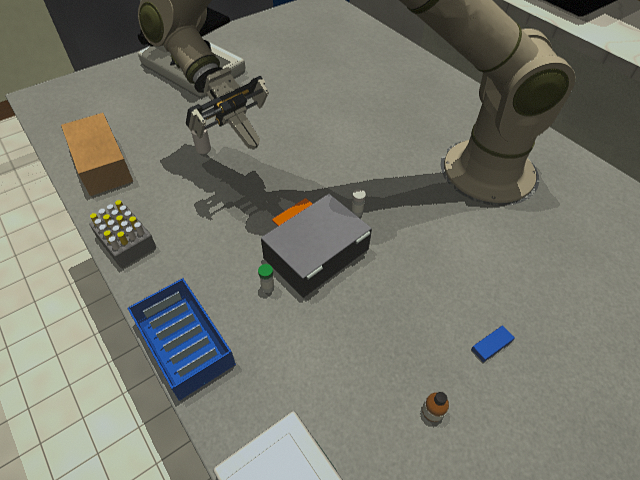

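View pics/t12.png

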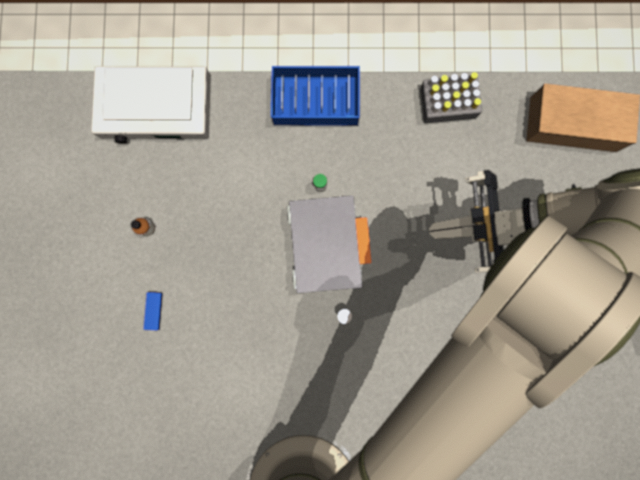

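The lid is shut, with its corners at (150,368) and (392,230) matching zero, and the vials, oil bottle and slide box are at their original pixels. The dropper bottle is hidden behind the hand, so I'll move up for more clearance and check it.

```bash
python3 -m jog '[{"rx":0,"ry":-0.1,"rz":0,"tx":3,"ty":0,"tz":-1,"claw":0},{"rx":0,"ry":-0.2,"rz":0,"tx":6,"ty":0,"tz":-2,"claw":0},{"rx":0,"ry":-0.3,"rz":0,"tx":9,"ty":0,"tz":-3,"claw":0},{"rx":0,"ry":-0.4,"rz":0,"tx":12,"ty":0,"tz":-4,"claw":0},{"rx":0,"ry":-0.5,"rz":0,"tx":14,"ty":0,"tz":-4,"claw":0},{"rx":0,"ry":-0.5,"rz":0,"tx":16,"ty":0,"tz":-4,"claw":0},{"rx":0,"ry":-0.5,"rz":0,"tx":18,"ty":0,"tz":-4,"claw":0},{"rx":0,"ry":-0.5,"rz":0,"tx":18,"ty":0,"tz":-4,"claw":0},{"rx":0,"ry":-0.5,"rz":0,"tx":18,"ty":0,"tz":-4,"claw":0}]'; python3 -c "
from h import *
c=cams.capture('scene')
st();cv2.imwrite('pics/s13.png',c['img'])"
```

```text
t: 17.85
position: [0.5532, -0.22, 0.3683]
ee_rot: [[-0.072, 0.996, -0.048], [0.848, 0.086, 0.524], [0.526, -0.003, -0.851]]
ft_force: [-0.1, 0.2, 0.2]
finger_gap: 0.0005
t 17.90 f 0.2368 z 0.3466 l 0.0031 incl 58.3 y.cy 1.000 gap 0.001 F [ 0.2 -0.3 -1. ] J [ 11.  30.  29.  94. -36.  87.  56.]
```

View pics/s13.png

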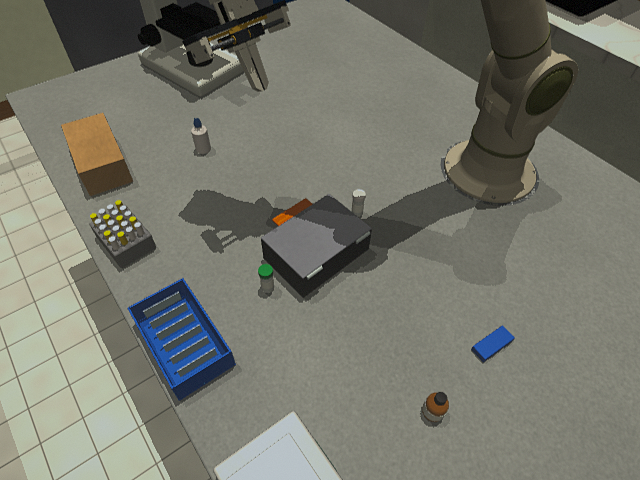

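The dropper bottle is at (201,138), the same as at the start. Everything is in place and the arm is clear, so I'm handing in.

```bash
python3 -c "
from workcell import ticket,monitor
print(ticket.close_job(),monitor.get_obs()['t'])"
```

```text
the job is handed in; nothing more can be done
the job is handed in; nothing more can be done
```

The lid is shut and the job is handed in at about 18 s of the 67 s allowed; the hand-in gave no verdict.

- **Push and catch:** I pushed the lid from behind with the closed fingertips to about 1.50 rad, then moved over it and waited underneath from the front. It came to rest on the fingers at about 0.59 rad, and two pictures 0.45 s apart showed it not moving.
- **Lowering:** I lowered it at about 0.3 rad/s until it was shut, then drew the fingers out forward from under the lip and lifted away.
- **Last checks:** The lid's corners match the fully shut position, and the hand is well clear. The measured wrist force was about 1 N, which is noise level. The bottles, vials and slide box are at their starting pixels.
- **Not checked:** The lens barrels are hidden under the shut lid, so I could not look at them at the end. The fingers never went down inside the case. I had no lid sensor, so all the lid angles and speeds are estimates from the pictures and the commanded motion.

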